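Snap the cap onto the spare-key tube

TASK

Pull the drawer of the small wooden chest all the way out to its stop and leave it open, take the knobbed steel snap cap out of it, and press the cap down onto the bare neck of the open steel key tube until it clicks and sits fully home on the tube's shoulder. Keep pressing after the click: finish with the gripper still on the cap, pushing it down firmly with about 10 N and not letting go. Leave the other things on the hall cabinet where they are.

Things in the scene. Friction and masses are not known exactly. Their poses are not given: they have to be found in the camera images.
- chest: Small wooden chest with one drawer, 220 deep (x) x 250 wide (y) x 100 mm high, fixed on the cabinet. Origin: centre of its underside. Its front faces its own -x; x, y, z axes as the robot's when its yaw is 0 (yaw varies by up to 7 degrees). The top carries a grey clip-on hook (36 mm high) about its middle.
- chest_drawer0 (a joint): How far the drawer is out, in m: 0 shut, 0.150 at its stop; it slides along the chest's -x with about 1 N of friction and stays where it is left. It may start up to 12 mm out. Inside: floor 22 mm above the cabinet top (also when open), wall tops at 78 mm.
- chest_drawer0_handle (a point): Middle of the drawer's handle, a round steel bar 11 mm thick and 120 mm long, along the chest's y, 62 mm above the cabinet top, its axis 35 mm in front of the drawer's face (about 29 mm free behind the bar); it moves with the drawer. Two posts join it to the face 51 mm either side of the middle.
- cap: Steel snap cap, about 80 g, standing mouth down on the drawer's floor, in the drawer's left or right half (a flat brass key lies in the other). Skirt 43 mm diameter, 30 mm high, with a flat top; on it a grip knob. 52 mm high in all. Mouth 27 mm wide with an inner lip. Origin: centre of its underside (the mouth); z up through the knob. It rides along with the drawer unless jerked.
- cap_knob (a point): Middle of the cap's round grip knob (24 mm diameter, 22 mm high), on the cap's axis, 41 mm above the cap's origin. The knob rises from the cap's flat shoulder, 30 mm above the origin.
- tube_seat (a point): Middle of the flat shoulder of the open steel tube, 75 mm above the cabinet top, on the tube's upright axis: the cap's origin is here when it is fully home, any yaw. The bare neck rises from it: 24 mm diameter, 24 mm high, its last 7 mm a cone.
- tube: The open steel tube, 42 mm diameter on a 72 mm foot, fixed to the cabinet. Origin: centre of its foot, 75 mm below the seat. Sprung balls stand out of the neck 9 mm above the shoulder: the cap drops freely until its mouth is 14 mm above the shoulder, then takes about 15 N; some 7 mm above the shoulder it clicks, the resistance goes, and it is pressed on to the shoulder.
- closed_tube: Bystander: a like tube that already wears its cap, 127 mm high, loose, to the right. Origin: centre of its underside.
- vase: Bystander: white ceramic vase, 90 mm diameter, 180 mm high, behind the open tube. Origin: centre of its underside.
- door_knob: Bystander: chrome door knob standing on its rose, 56 mm diameter, 65 mm high. Origin: centre of its underside.
- hook: Bystander: grey plastic clip-on hook, 34 x 50 x 36 mm, lying on the chest's top. Origin: centre of its underside.
- key_a: Bystander: brass key, 63 mm long, 4 mm thick, in the coral key tray (110 x 170 x 18 mm, fixed, to the left). Origin: centre of its underside.
- key_b: Bystander: the other brass key in the tray, same size.
There are look-alikes about, which are no part of the job. What is shaped like the tube but green, turquoise or yellow is not meant.

How it is judged:
By the outcome, as a careful person would: the job done as asked, in the order asked, and still so for the second after the job is handed in, while the arm keeps its last pose, push and grip.
It also fails if it takes over 64 s, if anything falls off the work surface, if the arm or the gripper's body presses on something with over 40 N, if the wrist force passes 120 N, or if a joint passes its speed limit or range.

ROBOT

A 6-joint arm with a two-finger parallel gripper is mounted at the origin on the work surface. World frame = base frame: x ahead of the robot, y to its left, z up, the work surface at z = 0. Lengths are in m, angles in rad, forces in N, time in s.
With the tool pointing down it reaches from about 0.35 to 0.85 m from the base axis. Payload 8.1 kg.
Tool frame: the origin (TCP) lies where the fingers leave the gripper's body, on its centre line; the fingertips stand 73 mm ahead of it and the grasp point (between the pads) lies 54 mm ahead of it; z points along the fingers, y is the line along which they close (so a half turn about z gives the same grasp; the last joint's range is limited). The gripper opens to 85 mm and grips with 20 to 120 N. Pads are 22 mm wide; open, the fingers measure 114 mm over their backs; the gripper's body (76 mm by 85 mm) begins 54 mm behind the grasp point. The pads swing forward as they close: fully open they stand 13 mm farther back than shut.
Start: joints at [-1.319, 0.13, 1.488, -0, 1.523, -0.085], TCP at [0.198, -0.566, 0.304] pointing down, gripper open.
Joint ranges: [-2.96, 2.96], [-0.89, 2.26], [0.02, 2.5], [-1.34, 4.48], [0, 2.73], [-2.66, 2.66]. Speed limits (rad/s): [2.39, 2.39, 2.79, 3.14, 3.14, 3.14].

INTERFACE

Orientations are given as a unit quaternion [w, x, y, z].
In Python, from bench import goto, movel, move_j, ungrasp, grasp, pause, inverse_kinematics, get_state, camera, get_calibration, IKError, hand_in gives the robot as it stands. Calls block until the motion is done:
- goto(position, orientation): joint-space move of the TCP to a pose.
- movel(position, orientation=None, vel=0.15): straight line of the TCP; orientation=None keeps the orientation; vel is the mean speed in m/s.
- move_j(angles): joint-space move.
- ungrasp() and grasp(): open the fingers fully, or close them until they stop; the grip force is fixed at half the most.
- pause(seconds).
- inverse_kinematics(position, orientation): joint angles nearest the present ones, or None.
- get_state(): the state.
- camera(name): name is "scene" or "top" or "wrist"; returns the picture (400x640x3 uint8, red, green, blue); there is no depth.
- get_calibration(name): a dict with "fov_y" (degrees; the focal length in pixels is half the picture's height over the tangent of half this angle, whatever the lens; pixels are square), "cx", "cy" (the principal point, pixels), "extrinsics" (4x4, takes a point from world to camera coordinates). Camera axes: x right, y up, looking along -z (the intrinsics and any distortion apply to the point x, -y, -z); pixel columns grow to the right and rows downward; lengths in m; the calibration is good to about 2 mm. A picture is of the moment at which its call begins: read the wrist's pose just before it. get_calibration takes no time and is no camera call; for the wrist camera it gives the pose at the moment of the call.
A pose or a line that the arm cannot do raises IKError and nothing moves.
- hand_in(): hands the job in; it is judged then, once.
The state is a dict: "t": time; "joint_positions": joint angles; "dq": joint speeds; "effort": joint torques, N m; "tcp_pos": TCP position; "tcp_rot": TCP orientation; "contact_force": force on the tool from outside, world axes, zero at the start; "torque": the same for the moment, N m; "grip_width": finger opening in m; "gripper_force": force on a finger pad.
Only numpy, scipy, OpenCV 4.12 (cv2) and the standard library are available. Lean on these libraries where they do the work, as an engineer would, in place of code of your own. Each camera call takes 0.05 s, during which the arm holds its last target. There are 200 camera calls.

## Working session

There is one attempt and no reset: what is moved stays moved. The work goes in short steps, each a Python script; the robot and the scene stay as the last script left them, time stands still between calls to the robot, and variables do not carry over. Pictures are saved under pics/ and viewed, at most 10 in all, crops included, and the job is handed in when it is done.

```bash
ls; mkdir -p pics; python3 - <<'E'
from bench import *
import cv2, numpy as np
for n in ("scene","top"):
    im=camera(n); cv2.imwrite(f"pics/{n}0.png",im[...,::-1])
    c=get_calibration(n); print(n,{k:(np.round(v,4).tolist()) if not isinstance(v,str) else v for k,v in c.items()})
s=get_state(); print(s)
E
```

```text
pics
scene {'fov_y': 50.4766, 'cx': 324.6488, 'cy': 203.7106, 'extrinsics': [[-0.6893, 0.7244, 0.0043, 0.4226], [-0.5261, -0.5047, 0.6845, 0.1728], [0.498, 0.4695, 0.729, -1.4212], [0.0, 0.0, 0.0, 1.0]]}
top {'fov_y': 57.4727, 'cx': 319.7405, 'cy': 201.6192, 'extrinsics': [[0.0026, -1.0, 0.0031, -0.0912], [0.9855, 0.0031, 0.1698, -0.5635], [-0.1698, 0.0026, 0.9855, -1.2422], [0.0, 0.0, 0.0, 1.0]]}
{'t': 0.1, 'joint_positions': array([-1.31942102e+00,  1.31109935e-01,  1.48919324e+00,  2.24311364e-05,
        1.52301368e+00, -8.53789201e-02]), 'dq': array([ 0.00034412, -0.00132553, -0.00167511,  0.0009387 , -0.00031889,
        0.00234189]), 'effort': array([ 2.19618218e-03, -5.70951498e+01, -5.01943159e+01,  4.80243557e-05,
        8.08217068e-03,  1.15327617e-05]), 'tcp_pos': array([ 0.19819819, -0.56591072,  0.30292217]), 'tcp_rot': array([-8.60059172e-04,  9.85857758e-01,  1.67582033e-01, -6.03067252e-05]), 'contact_force': array([0.31578582, 0.09178389, 1.07963117]), 'torque': array([-0.01344803, -0.05413876,  0.0069522 ]), 'gripper_force': 0.0, 'grip_width': 0.08506730430012857}
```

View pics/scene0.png

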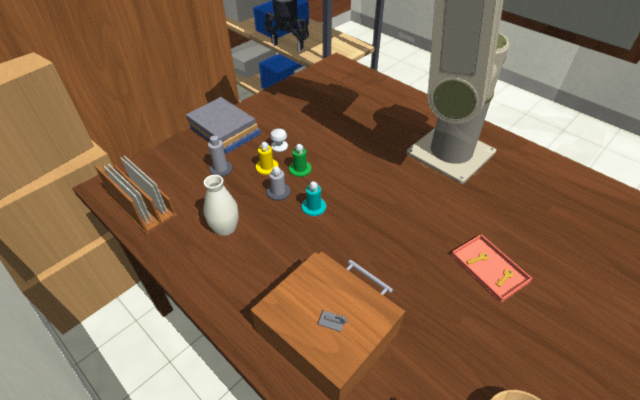

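View pics/top0.png

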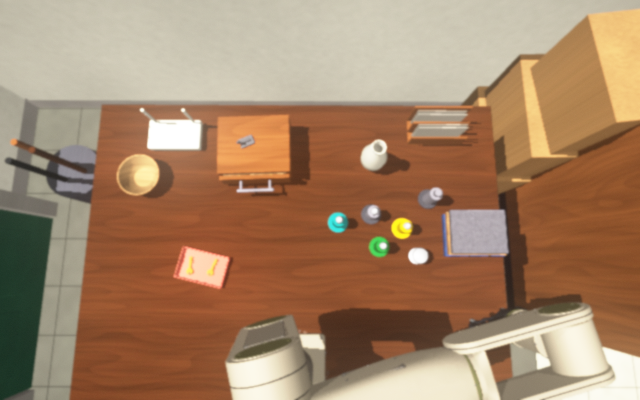

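Scene view: the open steel tube is at about (278,185), the chest handle bar runs (348,264)–(391,290), and the drawer is nearly shut. Top view: tube at (372,213), handle bar (238,190)–(272,188). The lookalikes (turquoise, green, yellow, capped grey) are around the tube.

```bash
cat > h.py <<'E'
import numpy as np, cv2
from bench import *
from scipy.spatial.transform import Rotation as R
def ray(c,px):
    f=200/np.tan(np.radians(c["fov_y"])/2); E=np.array(c["extrinsics"])
    d=np.array([(px[0]-c["cx"])/f,-(px[1]-c["cy"])/f,-1.])
    d=E[:3,:3].T@d; return -E[:3,:3].T@E[:3,3], d/np.linalg.norm(d)
def plane(c,px,z):
    o,d=ray(c,px); return o+d*(z-o[2])/d[2]
def tri(*cp):   # (calib,pixel) pairs -> point, worst miss
    rs=[ray(*x) for x in cp]; P=[np.eye(3)-np.outer(d,d) for o,d in rs]
    p=np.linalg.solve(sum(P),sum(A@o for A,(o,d) in zip(P,rs)))
    return p,max(np.linalg.norm(A@(p-o)) for A,(o,d) in zip(P,rs))
def proj(c,p):
    f=200/np.tan(np.radians(c["fov_y"])/2); E=np.array(c["extrinsics"]); q=E[:3,:3]@p+E[:3,3]
    return c["cx"]-f*q[0]/q[2], c["cy"]+f*q[1]/q[2]
def down(yaw):  # tool down, tool y (closing line) at angle yaw from world -y
    q=(R.from_euler("z",yaw)*R.from_euler("x",np.pi)).as_quat(); return [q[3],q[0],q[1],q[2]]
def snap(n,name,size=None):
    c=get_calibration(n); im=camera(n); cv2.imwrite(f"pics/{name}.png",im[...,::-1]); np.save(f"pics/{name}.npy",dict(im=im,c=c),allow_pickle=True); return im,c
E
python3 - <<'E'
from h import *
s,t,w=[get_calibration(n) for n in("scene","top","wrist")]
print(w.keys(),w["fov_y"],w["cx"],w["cy"])
T=R.from_quat(np.roll(get_state()["tcp_rot"],-1)).as_matrix(); E=np.array(w["extrinsics"])
print("cam in tool",T.T@(-E[:3,:3].T@E[:3,3]-get_state()["tcp_pos"]),"view",T.T@-E[2,:3],"right",T.T@E[0,:3])
for n,a,b in(("bar end1",(348,264),(272,189)),("bar end2",(391,290),(238,190)),("tube top",(277,170),(376,208)),("foot",(278,189),(371,215)),("door",(278,137),(418,256))):
    print(n,*[np.round(x,4) for x in tri((s,a),(t,b))])
print(plane(s,(278,190),0),plane(t,(371,216),0), plane(s,(370,277),.062),plane(t,(255,189),.062))
E
```

```text
dict_keys(['fov_y', 'cx', 'cy', 'extrinsics']) 69.91384450844387 319.23960861705757 205.00760880713668
cam in tool [ 0.08207482 -0.00103124 -0.06906177] view [-3.17404987e-01  1.03347821e-04  9.48290073e-01] right [ 2.18734104e-04  9.99999975e-01 -3.57701969e-05]
bar end1 [0.6086 0.0776 0.0561] 0.0023
bar end2 [0.6009 0.1985 0.0643] 0.0011
tube top [ 0.5304 -0.2761  0.0947] 0.006
foot [ 0.5233 -0.2772  0.0098] 0.0022
door [ 0.3768 -0.4343  0.0396] 0.0034
[ 0.52122927 -0.28391025  0.        ] [ 0.51946746 -0.2768604   0.        ] [0.60508993 0.1408554  0.062     ] [0.60578639 0.13846622 0.062     ]
```

```bash
python3 - <<'E'
from h import *
goto([0.48,-0.24,0.28],down(0)); a,_=snap("wrist","t1")
movel([0.48,-0.32,0.28],vel=.2); b,_=snap("wrist","t2")
goto([0.56,0.10,0.26],down(0.06)); c,_=snap("wrist","d1")
movel([0.56,0.18,0.26],vel=.2); d,_=snap("wrist","d2")
cv2.imwrite("pics/m1.png",cv2.resize(np.vstack([np.hstack([a,b]),np.hstack([c,d])])[...,::-1],(800,500),interpolation=cv2.INTER_AREA))
print(get_state()["t"],get_state()["contact_force"])
E
```

```text
4.5667 [ 1.30190658 -0.08482162 -0.71363587]
```

View pics/m1.png

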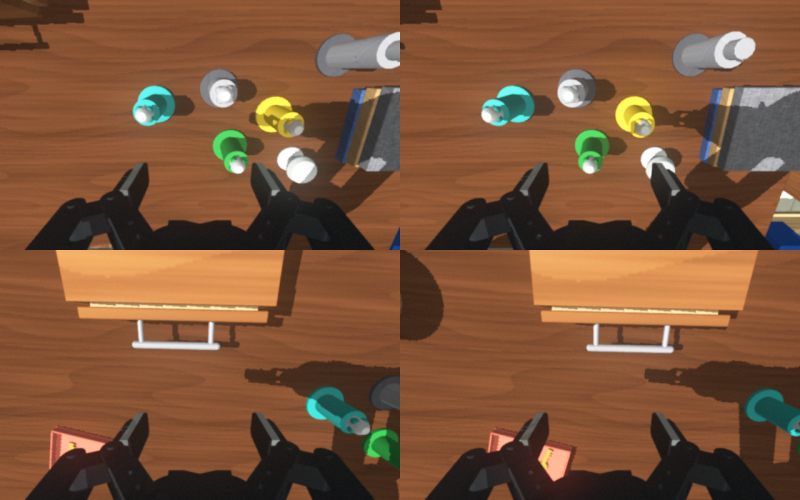

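```bash
python3 - <<'E'
from h import *
L={n:np.load(f"pics/{n}.npy",allow_pickle=True).item() for n in("t1","t2","d1","d2")}
ends=[]
for n,(x0,x1,y0,y1) in (("d1",(195,375,135,175)),("d2",(285,450,135,180))):
    im=L[n]["im"][y0:y1,x0:x1]; hsv=cv2.cvtColor(im,cv2.COLOR_RGB2HSV)
    m=((hsv[...,1]<70)&(hsv[...,2]>100)).astype(np.uint8)
    m=cv2.morphologyEx(m,cv2.MORPH_OPEN,np.ones((3,15)))
    k,lab,st,_=cv2.connectedComponentsWithStats(m); i=1+np.argmax(st[1:,4])
    ys,xs=np.nonzero(lab==i); xl,xr=xs.min()+0.,xs.max()+1.; p=np.polyfit(xs,ys,1)
    e=[(x+x0-.0,np.polyval(p,x)+y0+.5) for x in(xl,xr)]; ends.append(e); print(n,e,st[i])
for i in(0,1): print(tri((L["d1"]["c"],ends[0][i]),(L["d2"]["c"],ends[1][i])))
big=[cv2.resize(L[n]["im"][90:190,x:x+100],None,fx=4,fy=4,interpolation=cv2.INTER_CUBIC) for n,x in(("t1",300),("t2",230))]
cv2.imwrite("pics/tz.png",np.hstack(big)[...,::-1])
E
```

```text
d1 [(np.float64(211.0), np.float64(151.2460653143631)), (np.float64(353.0), np.float64(154.12639210010678))] [  16   10  142   15 1749]
d2 [(np.float64(298.0), np.float64(156.13142586059269)), (np.float64(439.0), np.float64(159.32175131817814))] [  13   15  141   15 1725]
(array([0.59924787, 0.2025065 , 0.06304154]), np.float64(4.909765065460351e-05))
(array([0.60428294, 0.07142966, 0.0629983 ]), np.float64(2.9973170148862667e-05))
```

View pics/tz.png

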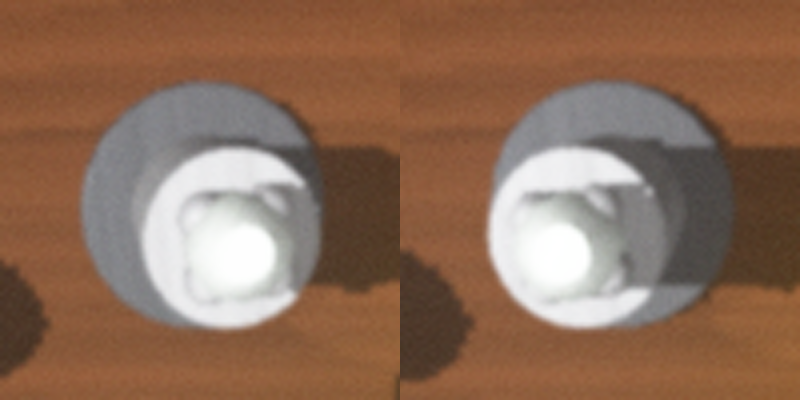

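```bash
python3 - <<'E'
from h import *
c1,c2=[np.load(f"pics/{n}.npy",allow_pickle=True).item()["c"] for n in("t1","t2")]
for n,a,b in(("foot",(350.4,141.2),(283.3,141.2)),("shoulder",(357.9,149.1),(274.4,149.1)),("neck",(361.5,152.8),(268.8,152.8))):
    print(n,tri((c1,a),(c2,b)),plane(c1,a,{"foot":.006,"shoulder":.075,"neck":.099}[n]))
m=np.array([.6018,.137]);y=.0384;ax=np.array([np.cos(y),np.sin(y)])
for z,off in((.25,.0175),(.115,.0175),(.115,-.16)):
    print(z,off,inverse_kinematics([*(m+ax*off),z],down(y)))
E
```

```text
foot (array([ 0.52552669, -0.27664266,  0.00415141]), np.float64(8.817456885204931e-05)) [ 0.52580748 -0.27644344  0.006     ]
shoulder (array([ 0.52541653, -0.27655678,  0.07393347]), np.float64(6.661990029865916e-05)) [ 0.52562318 -0.2764126   0.075     ]
neck (array([ 0.52596648, -0.27600247,  0.10211178]), np.float64(5.7251762530143985e-05)) [ 0.52557779 -0.27645902  0.099     ]
0.25 0.0175 [ 1.37956321e-01  2.51178418e-01  1.45072389e+00 -4.44089210e-16
  1.43969035e+00  1.67035265e+00]
0.115 0.0175 [ 1.37956321e-01  3.79394839e-01  1.55372661e+00 -4.44089210e-16
  1.20847121e+00  1.67035265e+00]
0.115 -0.16 [ 1.76566296e-01 -6.42717984e-02  2.04953132e+00 -4.44089210e-16
  1.15633314e+00  1.70896262e+00]
```

```bash
python3 - <<'E'
from h import *
m=np.array([.6018,.137]);y=.0384;ax=np.array([np.cos(y),np.sin(y)])
P=lambda off,z:[*(m+ax*off),z]
grasp(); goto(P(.020,.18),down(y))
f0=get_state()["contact_force"]; ok=True
for z in(.15,.135,.125,.118,.115):
    movel(P(.020,z),vel=.08); f=get_state()["contact_force"]-f0; print(z,f.round(1))
    if np.linalg.norm(f)>6: ok=False;break
if ok:
    for off in np.r_[-.02,-.06,-.10,np.arange(-.125,-.165,-.005)]:
        movel(P(off,.115),vel=.06 if off>-.12 else .03); f=get_state()["contact_force"]-f0; print(off.round(3),f.round(1))
        if f[0]>9: break
s=get_state();print(s["t"],s["tcp_pos"]); snap("wrist","o1"); im,_=snap("scene","o2")
E
```

```text
0.15 [ 0.7  0.2 -1.5]
0.135 [ 0.1 -0.  -0.5]
0.125 [ 0.2 -0.4 -1.4]
0.118 [ 0.2  0.4 -1.6]
0.115 [ 0.1 -0.4 -0.5]
-0.02 [ 0.7 -0.8 -0.6]
-0.06 [ 0.6 -0.2 -1.2]
-0.1 [ 0.7  0.1 -1.4]
-0.125 [ 0.5 -0.4 -0.8]
-0.13 [ 9.2 -0.3 -6.3]
11.2333 [0.47329583 0.13203738 0.11547072]
```

```bash
python3 - <<'E'
from h import *
m=np.array([.6018,.137]);y=.0384;ax=np.array([np.cos(y),np.sin(y)])
P=lambda off,z:[*(m+ax*off),z]
for off in(-.132,-.134):
    movel(P(off,.115),vel=.03); s=get_state(); print(off,s["contact_force"],s["tcp_pos"])
    if s["contact_force"][0]>18: break
movel(P(-.127,.115),vel=.06); movel(P(-.127,.17),vel=.15)
ungrasp()
goto(P(-.09,.27)+np.array([0,.03,0]),down(y)); a,_=snap("wrist","w1")
movel(P(-.09,.27)+np.array([0,-.04,0]),vel=.2); b,_=snap("wrist","w2")
cv2.imwrite("pics/m2.png",cv2.resize(np.hstack([a,b])[...,::-1],(800,250),interpolation=cv2.INTER_AREA)); print(get_state()["t"])
E
```

```text
-0.132 [ 17.97126234   1.91346086 -12.45794875] [0.47290471 0.13199978 0.11590839]
-0.134 [ 26.04177548   1.81520047 -18.36697286] [0.47254648 0.13197537 0.11647886]
14.5167
```

View pics/m2.png

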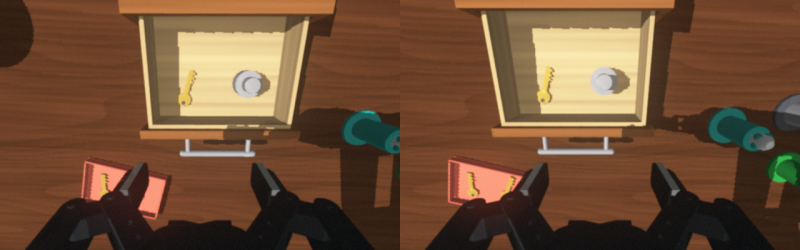

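The drawer is at its stop. The cap stands in its right half, at mosaic (248,84) and (604,82), full-resolution about (397,134) and (326,131). The key is in the left half.

```bash
python3 - <<'E'
from h import *
big=[cv2.resize(np.load(f"pics/{n}.npy",allow_pickle=True).item()["im"][90:180,x:x+90],None,fx=4.4,fy=4.4,interpolation=cv2.INTER_CUBIC) for n,x in(("w1",355),("w2",280))]
print(big[0].shape); cv2.imwrite("pics/cz.png",np.hstack(big)[...,::-1])
E
```

```text
(396, 396, 3)
```

View pics/cz.png

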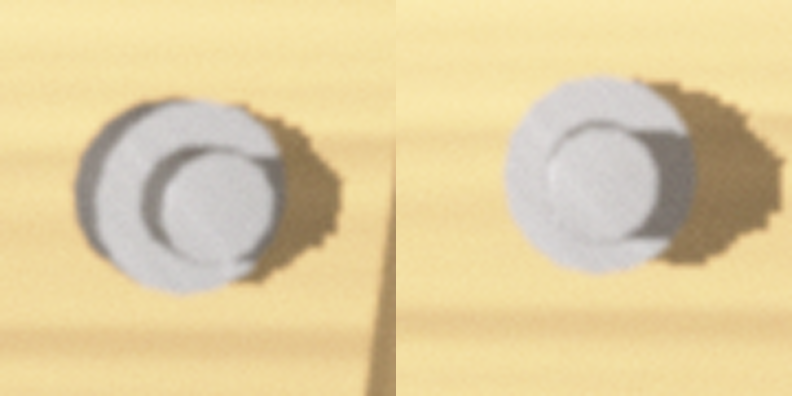

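```bash
python3 - <<'E'
from h import *
c1,c2=[np.load(f"pics/{n}.npy",allow_pickle=True).item()["c"] for n in("w1","w2")]
print(tri((c1,(404.5,137.3)),(c2,(327.2,131.6))),plane(c1,(404.5,137.3),.074),plane(c2,(327.2,131.6),.074))
print(tri((c1,(398.4,134.7)),(c2,(326.4,129.5))),plane(c1,(398.4,134.7),.052),plane(c2,(326.4,129.5),.052))
print("right wall",plane(c2,(389,136),.078),"front wall",plane(c2,(327,192),.078),"bar",plane(c2,(283,244),.062))
E
```

```text
(array([0.57332939, 0.08908827, 0.07146578]), np.float64(0.00014085995177444738)) [0.57338426 0.08983266 0.074     ] [0.57365589 0.08916093 0.074     ]
(array([0.57387661, 0.08934411, 0.05076651]), np.float64(3.1774450800638346e-05)) [0.5739306  0.08967962 0.052     ] [0.57399024 0.08937634 0.052     ]
right wall [0.57217768 0.03441985 0.078     ] front wall [0.51866903 0.08694481 0.078     ] bar [0.45483175 0.13057112 0.062     ]
```

```bash
python3 - <<'E'
from h import *
q=down(np.pi/4); c=[.5737,.0892]
goto(c+[.20],q); f0=get_state()["contact_force"]
for z in(.145,.135,.1255):
    movel(c+[z],vel=.1); f=get_state()["contact_force"]-f0; print(z,f.round(1))
    if np.linalg.norm(f)>6: break
else:
    grasp(); s=get_state(); print(s["grip_width"],s["gripper_force"],s["contact_force"]-f0,s["tcp_pos"])
    movel(c+[.16],vel=.08); movel(c+[.26],vel=.2); s=get_state(); print(s["grip_width"],s["gripper_force"],s["contact_force"]-f0,s["t"])
    a,_=snap("wrist","g1"); b,_=snap("scene","g2")
    cv2.imwrite("pics/m3.png",cv2.resize(np.hstack([a,b])[...,::-1],(800,250),interpolation=cv2.INTER_AREA))
E
```

```text
0.145 [ 0.9  1.3 -1.1]
0.135 [ 0.5  0.3 -0.6]
0.1255 [ 0.3  1.6 -0.6]
0.02218951304179466 58.837623596191406 [0.96489747 1.08361026 1.52862689] [0.57403727 0.08920378 0.12594263]
0.021692196531811266 58.767001032829285 [ 0.1167212   1.13170972 -2.22415625] 18.3167
```

View pics/m3.png

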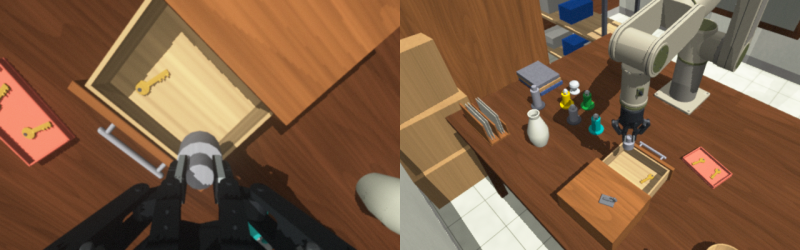

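```bash
python3 - <<'E'
from h import *
s=get_state(); print(s["grip_width"],s["tcp_pos"])
D=np.load("pics/g1.npy",allow_pickle=True).item(); c=D["c"]; im=D["im"].copy()
Tm=R.from_quat(np.roll(s["tcp_rot"],-1)).as_matrix(); k=5; x0,y0=260,195
big=cv2.resize(im[y0:y0+115,x0:x0+130],None,fx=k,fy=k,interpolation=cv2.INTER_CUBIC)
for h,r,col in((0,.0215,(255,0,0)),(.030,.0215,(0,255,0)),(.052,.012,(0,0,255))):
    pts=[proj(c,s["tcp_pos"]+Tm@np.array([r*np.cos(a),r*np.sin(a),.1035-h])) for a in np.linspace(0,6.28,60)]
    cv2.polylines(big,[np.int32([((u-x0)*k,(v-y0)*k) for u,v in pts])],True,col,1)
cv2.imwrite("pics/gz.png",big[...,::-1])
E
```

```text
0.0220030290482948 [0.57257089 0.08910016 0.25731563]
```

View pics/gz.png

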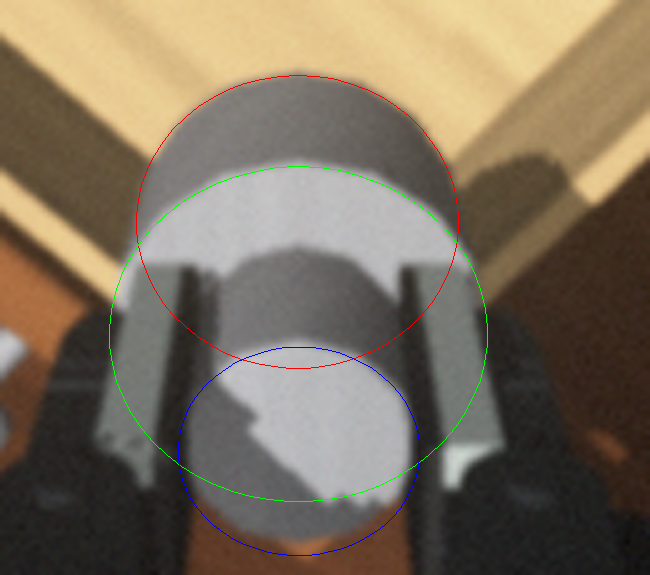

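The projected outlines of an upright, centred cap (at rows 75, 165 and 350) match the held cap, so the grasp is good. Next I move to the tube.

```bash
python3 - <<'E'
from h import *
q=down(np.pi/4); t=np.array([.5256,-.2764])
movel([.5737,.0892,.275],vel=.15); goto([*t,.25],q); pause(.3)
s=get_state(); print(s["tcp_pos"],s["grip_width"],s["t"]); f0=s["contact_force"]
off=t-s["tcp_pos"][:2]; cmd=t.copy()
for z in(.218,.208,.204,.200,.196):
    if z<.215: cmd=cmd+np.clip(t-get_state()["tcp_pos"][:2],-.0015,.0015)*(z>.205)
    movel([*cmd,z],vel=.08); pause(.1); s=get_state(); f=s["contact_force"]-f0; print(z,s["tcp_pos"].round(4),f.round(1))
    if np.linalg.norm(f)>6: break
print(cmd,s["t"],s["grip_width"]); snap("wrist","p1")
E
```

```text
[ 0.52601936 -0.27562119  0.25011283] 0.021969122817760228 20.35
0.218 [ 0.5258 -0.2766  0.2184] [ 0.3 -1.   0.4]
0.208 [ 0.5253 -0.2762  0.2079] [-0.6 -0.3 -1.2]
0.204 [ 0.5254 -0.2762  0.204 ] [-0.8 -1.  -0.1]
0.2 [ 0.5253 -0.2762  0.1999] [-0.5 -1.3 -0.5]
0.196 [ 0.5254 -0.2762  0.1959] [ 0.6 -0.3 -0.4]
[ 0.52540843 -0.27620577] 22.425 0.02150576434481656
```

```bash
python3 - <<'E'
from h import *
cmd=[.52541,-.27621]; f0=get_state()["contact_force"]; print(f0)
z=.196
while z>.166:
    z-=.0015; movel([*cmd,z],vel=.04); s=get_state(); fz=s["contact_force"][2]-f0[2]; zz=s["tcp_pos"][2]
    print(round(z,4),s["tcp_pos"].round(4),(s["contact_force"]-f0).round(1),round(s["grip_width"],4))
    if fz>32 or (fz>9 and zz<.1825): break
print(s["t"])
E
```

```text
[ 0.05671993 -0.35304369 -1.01982795]
0.1945 [ 0.5253 -0.2762  0.1944] [0.3 0.6 0.2] 0.0217
0.193 [ 0.5254 -0.2762  0.1929] [ 0.  -0.2  0.3] 0.0217
0.1915 [ 0.5256 -0.2764  0.192 ] [-0.9 -0.   3.2] 0.0216
0.19 [ 0.5259 -0.2766  0.1913] [-1.6  0.5  9. ] 0.0219
0.1885 [ 0.5263 -0.2768  0.1904] [-0.9  0.1  9.8] 0.0221
0.187 [ 0.5262 -0.2769  0.1887] [-0.7  0.9  9.5] 0.0218
0.1855 [ 0.5259 -0.2767  0.1864] [ 0.1 -0.3  6.5] 0.0216
0.184 [ 0.5257 -0.2766  0.1844] [ 0.1 -1.4  5.4] 0.0216
0.1825 [ 0.5253 -0.2762  0.182 ] [ 2.3 -1.9 -1. ] 0.0218
0.181 [ 0.5249 -0.2759  0.18  ] [ 0.3 -2.4 -2.3] 0.022
0.1795 [ 0.5251 -0.2759  0.1791] [ 0.2 -0.6 -1.5] 0.0219
0.178 [ 0.5253 -0.276   0.1789] [-4.5  2.2  8.4] 0.0218
0.1765 [ 0.5254 -0.276   0.1789] [-7.9  5.2 18.1] 0.0219
25.725
```

```bash
python3 - <<'E'
from h import *
cmd=np.array([.52541,-.27621,.1776])
for i in range(6):
    movel(cmd,vel=.03); pause(.4); fs=[]
    for _ in range(8): fs.append(get_state()["contact_force"]); pause(.05)
    f=np.mean(fs,0)+[0,.3,1.]; s=get_state(); print(cmd.round(4),s["tcp_pos"].round(4),f.round(2),round(s["grip_width"],4))
    if abs(f[2]-10.5)<1: break
    cmd[2]-=np.clip((10.5-f[2])*.00016,-.001,.001)
pause(1); s=get_state(); print(s["contact_force"],s["t"])
a,_=snap("wrist","f1"); b,_=snap("scene","f2")
cv2.imwrite("pics/m4.png",cv2.resize(np.hstack([a,b])[...,::-1],(800,250),interpolation=cv2.INTER_AREA))
E
```

```text
[ 0.5254 -0.2762  0.1776] [ 0.5256 -0.2762  0.1789] [-3.97  2.46 11.07] 0.0214
[-3.89855848  3.21740015  9.23416606] 27.775
```

View pics/m4.png

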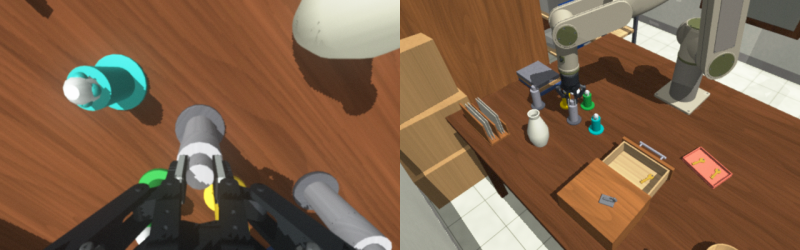

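The cap sits flush on the tube, the gripper is still pressing with about 10–11 N, the drawer is open, and the other things look undisturbed.

```bash
python3 -c "
from bench import *
s=get_state();print(s['tcp_pos'],s['contact_force']);print(hand_in())"
```

```text
[ 0.52561795 -0.2761546   0.17888132] [-5.07270102  2.46445764  9.96436373]
the job is handed in; nothing more can be done
None
```

I handed the job in after about 28 s of robot time: the drawer is open at its stop, the cap is clicked home on the tube's shoulder, and the gripper is still on it, pushing down with about 10 N.

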